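Lock the flask shaker's tray with its slide bolt

TASK

The flask shaker is switched off and its tray has to be locked so that more flasks can be loaded. Push the tray by its rim to the end of its travel away from the control panel, push the lock bolt by its ball knob all the way along the slot into the catch on the tray, then push the knob over sideways and down to the end of the side notch. Only push: never take the ball knob between the fingers, pick nothing up, do not press on the glass flasks in the clips, and leave the loose things standing where they are.

Things in the scene. Friction and masses are not known exactly. Their poses are not given: they have to be found in the camera images.
- shaker: white flask shaker, housing 280 x 360 x 85 mm (x, y, z), fixed. Origin: centre of its underside, on the bench. +x points from the grey control panel on its front to the vents at its back, +y along the panel to the left, +z up; turned by up to 0.25 rad about z. The deck is 85 mm above the bench; the tray covers its +y part, the lock bolt stands on the open -y strip
- tray (a joint): travel of the tray along the shaker's +x, in m: 0 at the end by the control panel, 0.036 against the stop at the other end (the parked place, where the catch lines up with the bolt). It slides stiffly (about 2 N) on its rails and stays where it is left; it cannot be lifted off
- tray_front (a point): middle of the upper edge of the tray's front rim (towards the control panel), on its outer face, 37 mm above the deck; moves with the tray. Steel tray 220 x 200 mm (x, y), rim 22 mm tall and 3 mm thick, lower edge 15 mm above the deck. The rim face looks along the shaker's -x and runs 100 mm to either side of this point
- catch (a point): mouth of the catch on the tray's -y side: a 17 mm wide gap between two aluminium cheeks of a catch bar, 19 mm above the deck; moves with the tray. When the tray is parked the 12 mm thick steel rod of the bolt enters it; short of that the rod strikes the bar
- bolt (a joint): travel of the lock bolt along the shaker's +y (towards the tray), in m: 0 drawn back, 0.040 fully home in the catch. It slides stiffly (about 1.5 N) and stays where it is left
- knob (a joint): swing of the knob about the bolt's axis (along the shaker's y, 19 mm above the deck), in rad: 0 upright in the long leg, growing as it leans over to the shaker's +x and down, 1.22 at the end of the side notch. In the long leg it leans at most 0.15; from bolt 0.0375 on it can swing into the notch, which then holds the bolt home. Stiff (about 1.1 N at the ball), stays where it is left
- knob_ball (a point): centre of the black ball knob, 25 mm in diameter, 37 mm from the bolt's axis on an 8 mm pin. Upright it is 56 mm above the deck; in the long leg it travels 40 mm along the shaker's +y; at the end of the notch it lies 35 mm further in +x and 32 mm above the deck. The fixed barrel below it is 28 mm in diameter, its top 33 mm above the deck
- flask_a: green conical glass flask with a black stopper, 64 mm in diameter, 116 mm tall, held in a spring clip in the middle of the tray's back row; origin: centre of its foot. Not to be pressed on
- flask_b: the same, in the clip at the +y end of the tray's back row. The four other clips (44 mm tall) are empty
- stopper: loose black rubber stopper, 32 mm in diameter, 30 mm tall, on the shaker's deck between bolt and control panel; origin: centre of its underside
- vial: loose small amber vial with a white cap, 25 mm in diameter, 50 mm tall, on the shaker's deck behind the bolt; origin: centre of its underside
- beaker: loose glass beaker, 72 mm in diameter, 95 mm tall, on the bench; origin: centre of its underside
- cylinder: loose glass measuring cylinder, foot 68 mm in diameter, tube 29 mm, 232 mm tall, on the bench; origin: centre of its underside
- reagent: loose amber bottle with white cap, 62 mm in diameter, 125 mm tall, on the bench; origin: centre of its underside
- dishes: loose stack of three clear culture dishes, 90 mm in diameter, 45 mm tall, on the bench; origin: centre of its underside
- spatula: loose steel spatula, 180 mm long, lying on the bench; origin under its middle

How it is judged:
On the way, in this order (a step that is already met when the one before it is completed fails the run):
1. the tray is pushed to the end of its travel away from the control panel (value of joint tray above 0.033 m), for 0.1 s.
2. the bolt is pushed home into the catch (value of joint bolt above 0.036 m and value of joint tray above 0.032 m), for 0.1 s.
3. the knob is swung to the end of the side notch (value of joint knob above 1.08 rad and value of joint bolt above 0.036 m), for 0.1 s.
At the end, for the whole second after the job is handed in: the tray is parked (within 4 mm of its stop), the bolt is home in the catch (within 4 mm of its end) and the knob lies in the side notch (within 0.14 rad of its end), all at rest (all of step 3 and value of joint tray above 0.032 m and velocity of joint each of tray, bolt below 0.01 m/s and velocity of joint knob below 0.1 rad/s); the robot touches nothing.
It fails at once if the ball knob is taken between the fingers (distance between the grasp point and knob_ball below 0.016 m and contact force between the fingers and knob above 0.5 N).
It fails at once if a glass flask in the clips is pressed on (contact force between any of the arm, the fingers and flask_a above 3 N or contact force between any of the arm, the fingers and flask_b above 3 N).
It fails at once if a loose thing is moved, lifted or upset (distance of any of stopper, vial, beaker, cylinder, reagent, dishes, spatula from where it was at the start of the episode above 0.025 m or angle between any of stopper, vial, beaker, cylinder, reagent's own z axis and vertical above 0.6 rad).
It also fails if it takes over 56 s, if anything falls off the work surface, if the arm or the gripper's body presses on something with over 40 N, if the wrist force passes 120 N, or if a joint passes its speed limit or range.

ROBOT

A 7-joint arm with a two-finger parallel gripper is mounted at the origin on the work surface. World frame = base frame: x ahead of the robot, y to its left, z up, the work surface at z = 0. Lengths are in m, angles in rad, forces in N, time in s.
With the tool pointing down it reaches from about 0.4 to 0.85 m from the base axis. Payload 10.4 kg.
Tool frame: the origin (TCP) lies midway between the tips of the shut fingers; the grasp point (between the pads) lies 19 mm behind it; z points along the fingers, y is the direction in which the jaws open and shut (so a half turn about z gives the same grasp; the last joint's range is limited). The gripper opens to 85 mm and grips with 20 to 120 N. Pads are 22 mm wide; open, the fingers measure 114 mm over their backs; the gripper's body (76 mm by 85 mm) begins 54 mm behind the grasp point. The pads swing forward as they close: fully open they stand 13 mm farther back than shut.
Start: joints at [-0.023, 0.332, -0.065, 1.46, 0.022, 1.35, -0.088], TCP at [0.625, 0, 0.231] pointing down, gripper open.
Joint ranges: [-2.6, 2.6], [-0.5, 2.12], [-1.47, 1.34], [0.16, 2.42], [-1.27, 4.41], [0.06, 2.06], [-2.6, 2.6]. Speed limits (rad/s): [2.22, 2.22, 2.79, 2.79, 3.14, 3.14, 3.14].

INTERFACE

Orientations are given as a unit quaternion [x, y, z, w].
In Python, from workcell import get_obs, camera, calibration, hand_in gives the robot as it stands.
- The arm moves only by the shell command python3 -m handwheel 'ROWS' [FORCE]. ROWS is JSON, a list of rows, each an object with "jaw": the finger opening in mm, from 0 to 85.4; "delta_pos": the shift along the tool's x, y, z scaled (see below), a list of three; "turn": the turn about the tool's z scaled (see below). In form: [{"jaw": jaw, "delta_pos": [tx, ty, tz], "turn": turn}, ...]. A call has 1 to 10 rows; each row is the pose to reach, as a shift and turn from the pose commanded when the call began, along the tool's axes at that moment, turning the shorter way round; what a row does not reach only later rows make up. The controller multiplies each number of a shift by 1 m and each number of a turn by pi rad. A row lasts 1/12 s, in which the tool goes at most 41.7 mm and 7.16 degrees, less where a joint would pass 70% of its speed; a pose out of reach is approached as far as the arm can. A call with a number of a shift or a turn outside -1 to 1 is refused whole. A call with a gripper value outside its range is refused whole. The fingers move at their own pace and stop on an object; FORCE is the grip in N (left out, the last holds). Time passes only in rows, so rows that repeat a pose let the fingers close. It gives the time, the measured TCP pose, the force and the opening at its end, in the units of the state.
- get_obs(): the state, without advancing time (a new reading comes with each control period).
- camera(name): name is "scene" or "side" or "wrist"; returns the picture (420x560x3 uint8, red, green, blue); there is no depth.
- calibration(name): a dict with "mtx" (3x3 intrinsics, pixels), "dist_coeffs" ([k1, k2, p1, p2, k3] as OpenCV has them; the pictures are not rectified), "rvec" (rotation vector, rad) and "tvec" (3), from world to camera coordinates, as OpenCV has them. Camera axes: x right, y down, z forward; pixel columns grow to the right and rows downward; lengths in m; the calibration is good to about 2 mm. A picture is of the moment at which its call begins: read the wrist's pose just before it. calibration takes no time and is no camera call; for the wrist camera it gives the pose at the moment of the call.
- hand_in(): hands the job in, once; it reports no verdict.
The state is a dict: "clock": time; "joint_pos": joint angles; "joint_velocities": joint speeds; "tau": joint torques, N m; "position": TCP position; "ee_rot": TCP orientation; "ft_force": force on the tool from outside, world axes, zero at the start; "torque": the same for the moment, N m; "grip_width": opening from 0.0 (shut) to 1.0 (fully open).
Only numpy, scipy, OpenCV 4.12 (cv2) and the standard library are available. Lean on these libraries where they do the work, as an engineer would, in place of code of your own. Each camera call takes 0.05 s, during which the arm holds its last target.

## Working session

There is one attempt and no reset: what is moved stays moved. The work goes in short steps, Python scripts to look and compute and a shell command to move; the robot and the scene stay as the last step left them, time stands still between calls to the robot, and variables do not carry over. Pictures are saved under pics/ and viewed, and the job is handed in when it is done.

```bash
ls; mkdir -p pics
python3 - <<'E'
from workcell import *
import cv2
o=get_obs();print(o)
for n in ["scene","side","wrist"]:
    c=calibration(n);print(n,c)
    cv2.imwrite(f"pics/{n}0.png",camera(n)[:,:,::-1])
E
```

```text
pics
{'clock': 0.0, 'joint_pos': array([-0.02263467,  0.33281564, -0.06470156,  1.46099902,  0.02159804,
        1.34991266, -0.08850764]), 'joint_velocities': array([-0.00154695, -0.0008382 ,  0.0007431 , -0.00024864,  0.00027812,
        0.00029139, -0.00171391]), 'tau': array([ 4.98105128e-04, -6.25449800e+01,  4.97091911e-02, -3.91610491e+01,
        1.63588714e-02,  9.83294769e-03, -6.01235030e-06]), 'position': array([6.24595166e-01, 1.58077482e-05, 2.30523513e-01]), 'ee_rot': array([ 7.07088818e-01,  7.07124377e-01, -5.32498521e-04, -4.84001348e-04]), 'ft_force': array([ 0.50952524,  0.8502006 , -0.61742684]), 'torque': array([ 0.0084592 , -0.02888884,  0.00856589]), 'grip_width': 0.9999465316358492}
scene {'mtx': array([[451.94920441,   0.        , 284.56387366],
       [  0.        , 451.94920441, 205.38084044],
       [  0.        ,   0.        ,   1.        ]]), 'dist_coeffs': array([0.03172547, 0.        , 0.        , 0.        , 0.        ]), 'rvec': array([ 2.05930045,  0.6502845 , -0.34925668]), 'tvec': array([-0.47245321, -0.0598229 ,  1.57246719])}
side {'mtx': array([[469.27739063,   0.        , 284.88084921],
       [  0.        , 469.27739063, 208.43785482],
       [  0.        ,   0.        ,   1.        ]]), 'dist_coeffs': array([-0.04497261,  0.        ,  0.        ,  0.        ,  0.        ]), 'rvec': array([ 2.39961159, -0.49864432,  0.20621693]), 'tvec': array([-0.47439083,  0.24122639,  1.08866263])}
wrist {'mtx': array([[333.61218689,   0.        , 279.15593183],
       [  0.        , 333.61218689, 208.61786613],
       [  0.        ,   0.        ,   1.        ]]), 'dist_coeffs': array([0.00684536, 0.        , 0.        , 0.        , 0.        ]), 'rvec': array([-2.82710216e+00,  1.01410734e-03,  2.33523771e-03]), 'tvec': array([-0.62387717, -0.039398  ,  0.38037714])}
```

View pics/scene0.png

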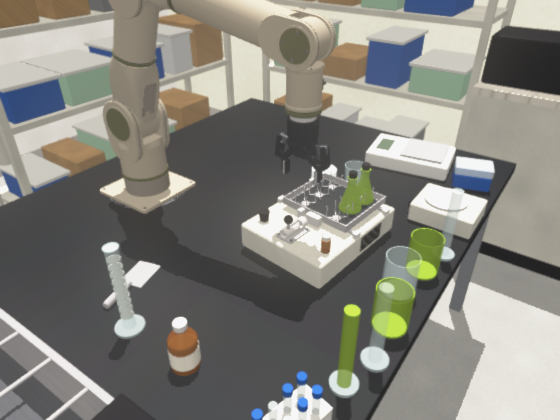

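View pics/side0.png

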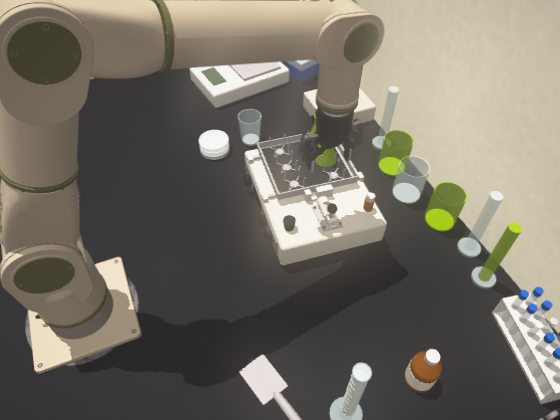

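View pics/wrist0.png

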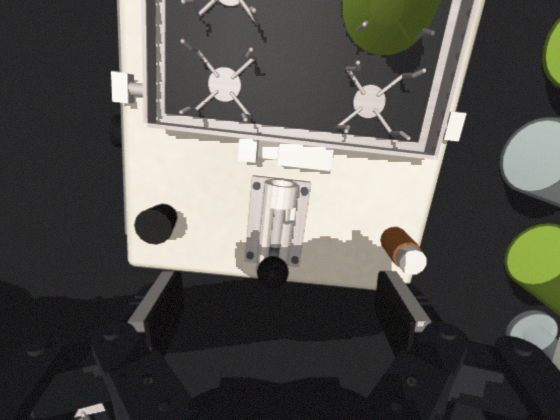

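The wrist view shows the deck with bolt, ball (272,271), stopper (155,224) and vial (cap 413,262), with image right about world +x. I'll enlarge it to read exact pixels.

Run:
```python
import cv2
a=cv2.imread("pics/wrist0.png")
cv2.imwrite("pics/w0a.png",cv2.resize(a[60:300,100:350],None,fx=3,fy=2.5,interpolation=cv2.INTER_CUBIC)[:600,:750])
cv2.imwrite("pics/w0b.png",cv2.resize(a[60:300,300:500],None,fx=3,fy=2.5,interpolation=cv2.INTER_CUBIC))
b=cv2.imread("pics/side0.png")
cv2.imwrite("pics/s0a.png",cv2.resize(b[120:270,235:395],None,fx=4,fy=4,interpolation=cv2.INTER_CUBIC))
```

```text
(no output)
```

View pics/w0a.png

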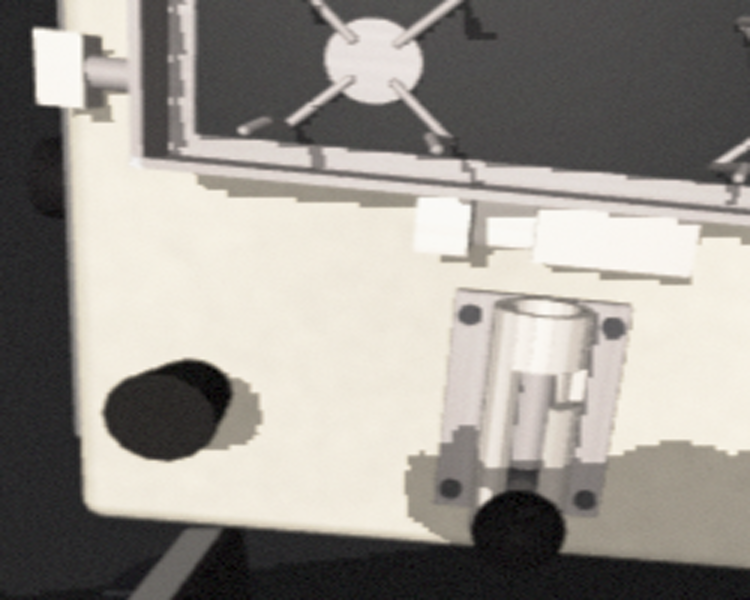

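View pics/w0b.png

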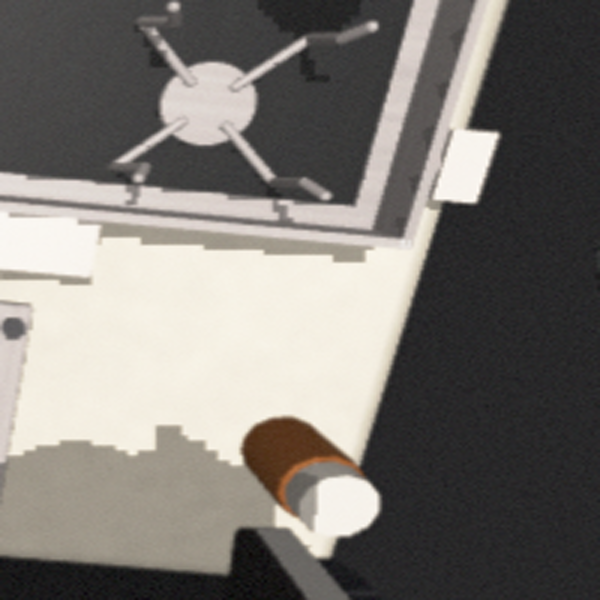

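View pics/s0a.png

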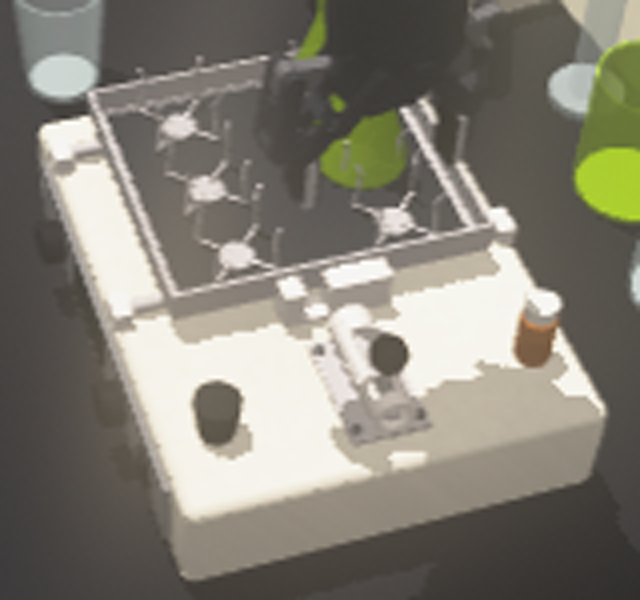

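```bash
cat > h.py <<'E'
import numpy as np,cv2
from workcell import *
def ray(c,uv):
    p=cv2.undistortPoints(np.array([[uv]],float),c['mtx'],c['dist_coeffs'])[0,0]
    R,_=cv2.Rodrigues(np.array(c['rvec'],float));d=R.T@np.array([p[0],p[1],1]);o=-R.T@np.array(c['tvec'],float)
    return o,d
def onz(c,uv,z):
    o,d=ray(c,uv);return o+d*(z-o[2])/d[2]
E
python3 - <<'E'
from h import *
w=calibration("wrist");s=calibration("side")
A=lambda u,v:(100+u/3,60+v/2.5)
B=lambda u,v:(300+u/3,60+v/2.5)
S=lambda u,v:(235+u/4,120+v/4)
print("cam",ray(w,(279,208))[0])
P={"ball":(w,A(519,530),.141),"ballS":(s,S(388,353),.141),"rimF":(w,A(135,160),.122),"rimB":(w,B(408,243),.122),
"rimFS":(s,S(172,300),.122),"rimBS":(s,S(498,228),.122),"rimFL_S":(s,S(90,93),.122),"deckF":(w,A(85,515),.085),"deckL":(w,A(62,110),.085),"deckR":(w,B(505,0),.085),"deckBr":(w,B(330,560),.085),
"deckFS":(s,S(185,515),.085),"deckBS":(s,S(606,408),.085),"deckFLS":(s,S(40,130),.085),"stop":(w,A(165,415),.115),"vial":(w,B(348,505),.135),"vialS":(s,S(545,303),.135),"stopS":(s,S(217,393),.115),
"catchL":(w,A(472,205),.110),"catchR":(w,A(535,215),.110),"stoppost":(w,A(85,60),.11),"barFar":(w,B(98,230),.11),"barrelend":(w,A(545,305),.118)}
for k,(c,uv,z) in P.items(): print(k,np.round(onz(c,uv,z)*1000,1))
p=onz(w,P["rimB"][1],.122)-onz(w,P["rimF"][1],.122);print(np.arctan2(p[1],p[0]),np.linalg.norm(p))
E
```

```text
cam [0.62454206 0.07960213 0.37308434]
ball [619.3 -47.8 141. ]
ballS [618. -48. 141.]
rimF [526.2  63.  122. ]
rimB [742.1  38.5 122. ]
rimFS [522.8  56.9 122. ]
rimBS [742.5  32.  122. ]
rimFL_S [546.5 255.  122. ]
deckF [479.1 -72.   85. ]
deckL [493.8  76.5  85. ]
deckR [773.7 109.3  85. ]
deckBr [752.  -91.7  85. ]
deckFS [475.6 -72.6  85. ]
deckBS [ 749.8 -101.4   85. ]
deckFLS [514.  271.3  85. ]
stop [521.4 -19.4 115. ]
vial [732.2 -42.3 135. ]
vialS [729.3 -45.8 135. ]
stopS [520.5 -17.1 115. ]
catchL [607.2  48.6 110. ]
catchR [623.5  45.5 110. ]
stoppost [512.9  90.8 110. ]
barFar [666.2  40.8 110. ]
barrelend [626.1  18.6 118. ]
-0.11276688829707764 0.2172977240139605
```

```bash
python3 - <<'E'
from h import *
s=calibration("side");c=calibration("scene")
for n,uv,z in [("beakerTop",(250,114),.095),("beakerbase",(251,139),0),("dishes",(214,143),.02),("flaskA",(324,158),.105)]: print(n,np.round(onz(s,uv,z)*1000))
ex=np.array([.994,-.11]);ey=np.array([.11,.994])
for v in (np.array([525,61])+100*ey,): print(v, v-ex*36)
E
python3 -m handwheel '[{"jaw":0,"delta_pos":[0.164,-0.127,0],"turn":0.035},{"jaw":0,"delta_pos":[0.164,-0.127,0],"turn":0.035},{"jaw":0,"delta_pos":[0.164,-0.127,0],"turn":0.035},{"jaw":0,"delta_pos":[0.164,-0.127,0],"turn":0.035},{"jaw":0,"delta_pos":[0.164,-0.127,0],"turn":0.035},{"jaw":0,"delta_pos":[0.164,-0.127,0],"turn":0.035},{"jaw":0,"delta_pos":[0.164,-0.127,0],"turn":0.035},{"jaw":0,"delta_pos":[0.164,-0.127,0],"turn":0.035},{"jaw":0,"delta_pos":[0.164,-0.127,0],"turn":0.035}]'
python3 - <<'E'
from h import *
for n in ("wrist","side","scene"): cv2.imwrite(f"pics/{n}1.png",camera(n)[:,:,::-1])
c=calibration("wrist")
print(get_obs()['position'],get_obs()['ee_rot'],get_obs()['grip_width'],c)
E
```

```text
beakerTop [585. 414.  95.]
beakerbase [582. 409.   0.]
dishes [463. 415.  20.]
flaskA [699. 147. 105.]
[536.  160.4] [500.216 164.36 ]
clock: 0.9
position: [0.4986, 0.1628, 0.2312]
ee_rot: [0.746, 0.666, -0.0, 0.0]
ft_force: [-0.7, -0.5, 0.4]
grip_width: -0.001
[0.4985426  0.16297736 0.23108962] [ 7.45565462e-01  6.66432378e-01 -1.61163141e-04 -2.72429200e-05] 0.00029402696809096516 {'mtx': array([[333.61218689,   0.        , 279.15593183],
       [  0.        , 333.61218689, 208.61786613],
       [  0.        ,   0.        ,   1.        ]]), 'dist_coeffs': array([0.00684536, 0.        , 0.        , 0.        , 0.        ]), 'rvec': array([-2.8228386 ,  0.15933332,  0.02597074]), 'tvec': array([-0.47641979,  0.16742658,  0.44746787])}
```

View pics/wrist1.png

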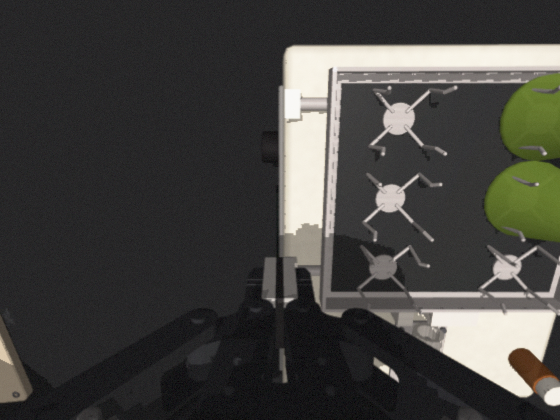

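View pics/side1.png

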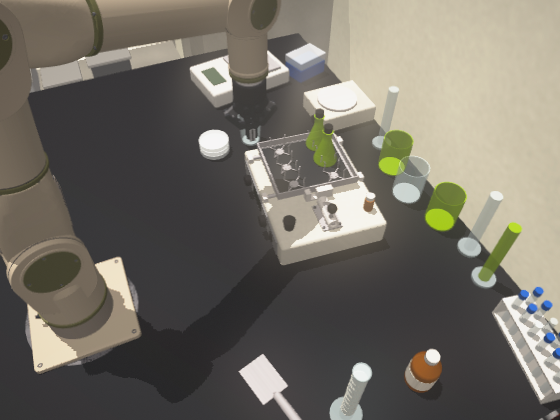

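The wrist view shows the tool lined up with the shaker: front rim at column ~328, fingers at column 262-298, clear of the rail posts at (292,105) and (310,270). Next I lower the fingers.

```bash
python3 -m handwheel '[{"jaw":0,"delta_pos":[0,0,0.04],"turn":0},{"jaw":0,"delta_pos":[0,0,0.08],"turn":0},{"jaw":0,"delta_pos":[0,0,0.11],"turn":0},{"jaw":0,"delta_pos":[0,0,0.127],"turn":0},{"jaw":0,"delta_pos":[0,0,0.127],"turn":0},{"jaw":0,"delta_pos":[0,0,0.127],"turn":0}]'
python3 - <<'E'
from h import *
a=camera("side")[:,:,::-1];cv2.imwrite("pics/s2.png",cv2.resize(a[60:270,190:395],None,fx=2.8,fy=2.8))
a=camera("wrist")[:,:,::-1];cv2.imwrite("pics/w2.png",a)
E
```

```text
clock: 1.55
position: [0.498, 0.1635, 0.1041]
ee_rot: [0.745, 0.667, -0.001, -0.0]
ft_force: [0.1, -0.0, 1.0]
grip_width: -0.002
```

View pics/s2.png

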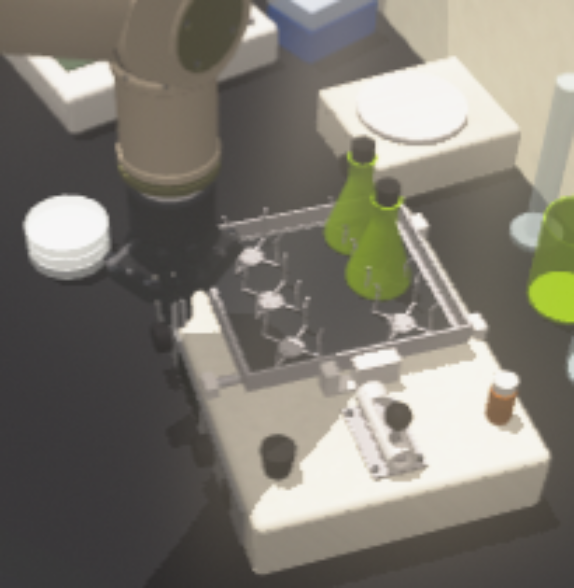

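View pics/w2.png

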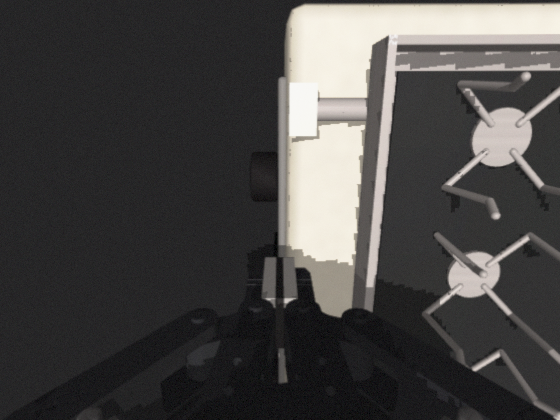

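Fingers are in front of the rim (rim top at column ~375), at rim height. Now I push along tool +y.

```bash
python3 -m handwheel '[{"jaw":0,"delta_pos":[0,0.01,0],"turn":0},{"jaw":0,"delta_pos":[0,0.02,0],"turn":0},{"jaw":0,"delta_pos":[0,0.025,0],"turn":0},{"jaw":0,"delta_pos":[0,0.03,0],"turn":0},{"jaw":0,"delta_pos":[0,0.035,0],"turn":0},{"jaw":0,"delta_pos":[0,0.04,0],"turn":0},{"jaw":0,"delta_pos":[0,0.04,0],"turn":0}]'; python3 -m handwheel '[{"jaw":0,"delta_pos":[0,0.005,0],"turn":0},{"jaw":0,"delta_pos":[0,0.005,0],"turn":0}]'
```

```text
clock: 2.23
position: [0.5364, 0.1599, 0.104]
ee_rot: [0.745, 0.667, -0.002, -0.001]
ft_force: [-11.5, -0.5, 6.5]
grip_width: 0.001
clock: 2.4
position: [0.5367, 0.16, 0.1035]
ee_rot: [0.744, 0.668, -0.006, -0.004]
ft_force: [-35.1, -2.1, 23.0]
grip_width: -0.001
```

Run:
```python
from h import *
a=camera("side")[:,:,::-1];cv2.imwrite("pics/s3.png",cv2.resize(a[60:270,190:395],None,fx=2.8,fy=2.8))
a=camera("wrist")[:,:,::-1];cv2.imwrite("pics/w3.png",a)
print(get_obs())
```

```text
{'clock': 2.5, 'joint_pos': array([-0.2271925 ,  0.313412  , -0.16697264,  1.7673661 ,  0.05438375,
        1.0781617 , -0.52022006]), 'joint_velocities': array([-0.00123056, -0.00167871,  0.00146434,  0.00319505,  0.0018769 ,
       -0.00297906, -0.00123114]), 'tau': array([  4.71071944, -49.15759206,   4.58104491, -43.86650562,
         3.49028975,  -9.89016652,   0.08041083]), 'position': array([0.53667655, 0.15999612, 0.10350619]), 'ee_rot': array([ 0.74411906,  0.66801507, -0.00537626, -0.00371273]), 'ft_force': array([-31.58614803,  -0.20722322,  21.11887988]), 'torque': array([-0.29182254,  6.79046283, -0.04537786]), 'grip_width': -0.004750006112002946}
```

View pics/s3.png

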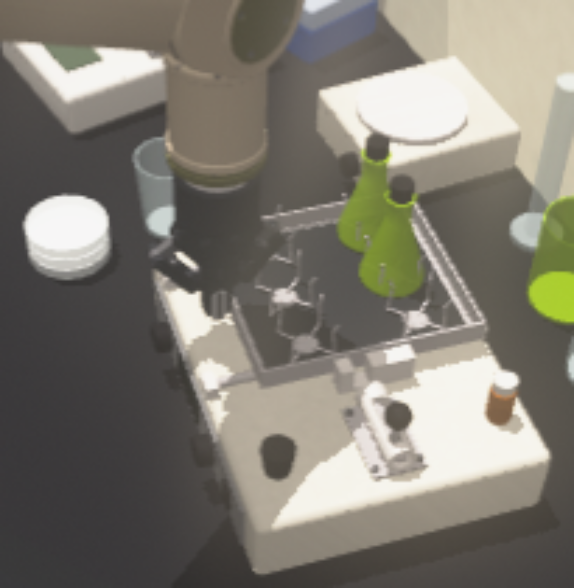

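View pics/w3.png

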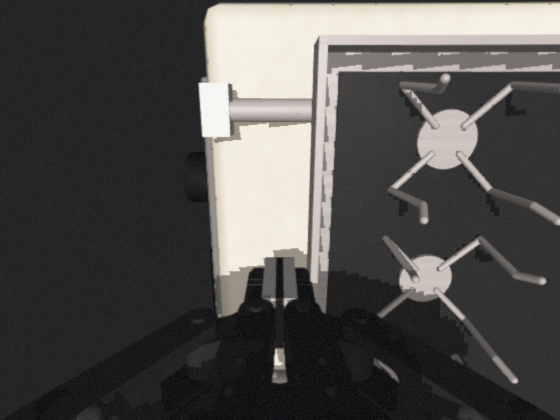

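The tray moved about 14 mm, which matches the offset I estimated. I'll back off and measure it again.

```bash
python3 -m handwheel '[{"jaw":0,"delta_pos":[0,-0.012,0],"turn":0},{"jaw":0,"delta_pos":[0,-0.02,0],"turn":0},{"jaw":0,"delta_pos":[0,-0.02,-0.03],"turn":0},{"jaw":0,"delta_pos":[0,-0.02,-0.07],"turn":0},{"jaw":0,"delta_pos":[0,-0.02,-0.1],"turn":0},{"jaw":0,"delta_pos":[0,-0.02,-0.127],"turn":0},{"jaw":0,"delta_pos":[-0.03,-0.01,-0.127],"turn":0},{"jaw":0,"delta_pos":[-0.07,0.01,-0.127],"turn":0},{"jaw":0,"delta_pos":[-0.11,0.03,-0.127],"turn":0},{"jaw":0,"delta_pos":[-0.15,0.05,-0.127],"turn":0}]'
python3 -m handwheel '[{"jaw":0,"delta_pos":[-0.04,0.03,0],"turn":0},{"jaw":0,"delta_pos":[-0.07,0.06,0],"turn":0},{"jaw":0,"delta_pos":[-0.07,0.06,0],"turn":0},{"jaw":0,"delta_pos":[-0.07,0.06,0],"turn":0}]'
python3 - <<'E'
from h import *
a=camera("side")[:,:,::-1];cv2.imwrite("pics/s4.png",cv2.resize(a[120:270,235:395],None,fx=4,fy=4,interpolation=cv2.INTER_CUBIC))
a=camera("wrist")[:,:,::-1];cv2.imwrite("pics/w4.png",a)
import pickle;pickle.dump(calibration("wrist"),open("w4.pkl","wb"))
E
```

```text
clock: 3.33
position: [0.5736, 0.0112, 0.2319]
ee_rot: [0.745, 0.667, 0.001, 0.001]
ft_force: [0.9, 0.7, -0.2]
grip_width: -0.003
clock: 3.67
position: [0.6259, -0.0676, 0.2306]
ee_rot: [0.747, 0.665, -0.001, 0.001]
ft_force: [-0.1, -0.1, -0.7]
grip_width: 0.001
```

View pics/s4.png

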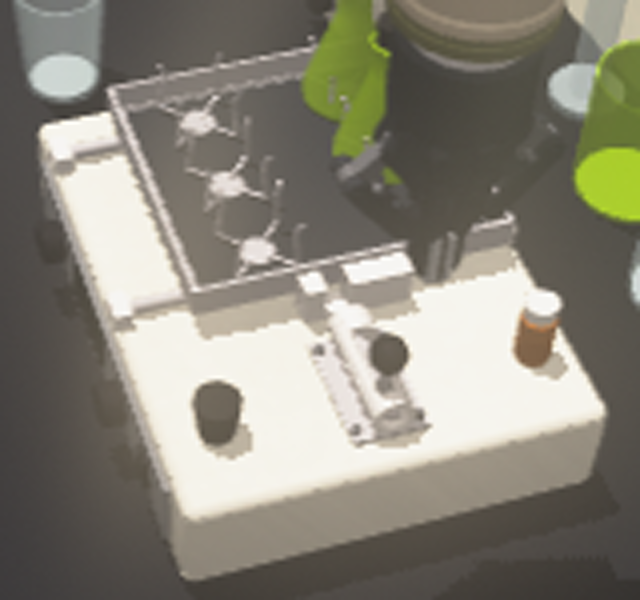

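View pics/w4.png

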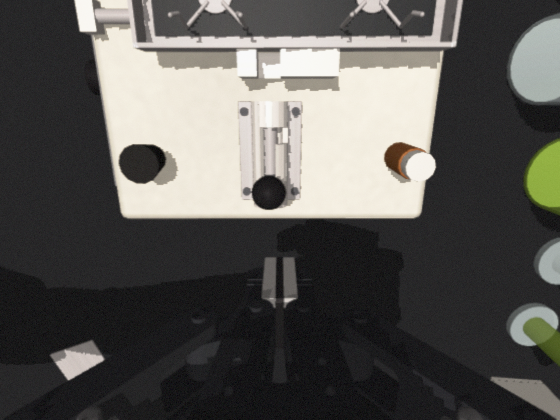

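The catch gap at column ~270 now lines up with the bolt, also at ~270. I'll zoom in on that.

Run:
```python
import cv2
a=cv2.imread("pics/w4.png")
cv2.imwrite("pics/w4a.png",cv2.resize(a[30:220,210:360],None,fx=4,fy=3.1,interpolation=cv2.INTER_CUBIC))
```

```text
(no output)
```

View pics/w4a.png

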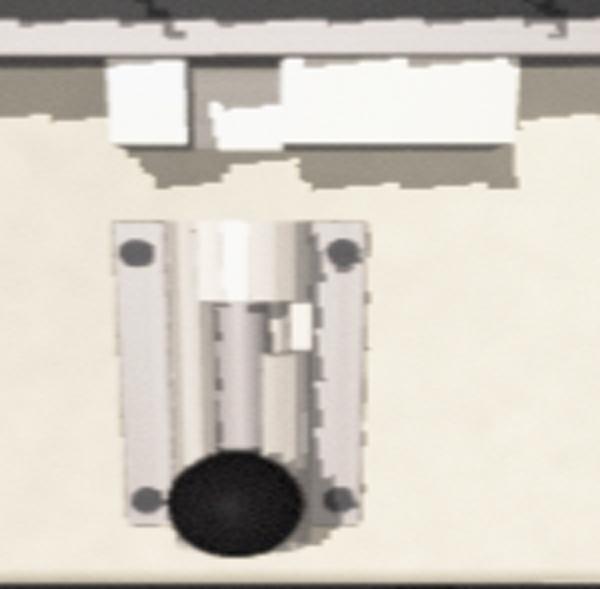

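Run:
```python
from h import *
import pickle
from scipy.spatial.transform import Rotation as Rn
c=pickle.load(open("w4.pkl","rb"));o=get_obs()
R=Rn.from_quat(o['ee_rot']).as_matrix();T=o['position'];print(T,R[:,0],R[:,1])
b=onz(c,(210+236/4,30+503/3.1),.141);print("ball",b,"tool",R.T@(b-T))
for uv,z in (((279,257),T[2]),((264,270),T[2]),((298,270),T[2]),((279,300),T[2]),((141,163),.115),((420,166),.135)):
  p=onz(c,uv,z);print(uv,np.round(p,4),np.round(R.T@(p-T),4))
```

```text
[ 0.62488199 -0.06284617  0.23100594] [1.09993194e-01 9.93932287e-01 3.24789906e-04] [ 9.93932338e-01 -1.09993163e-01 -1.11436934e-04]
ball [ 0.61891362 -0.04569931  0.141     ] tool [ 0.01635711 -0.00780817  0.09001213]
(279, 257) [ 0.6254 -0.0536  0.231 ] [ 0.0093 -0.0005  0.    ]
(264, 270) [ 0.6175 -0.0596  0.231 ] [ 0.0024 -0.0077  0.    ]
(298, 270) [ 0.6336 -0.0614  0.231 ] [ 0.0024  0.0085 -0.    ]
(279, 300) [ 0.6228 -0.0768  0.231 ] [-0.0141 -0.0006 -0.    ]
(141, 163) [ 0.5211 -0.0182  0.115 ] [ 0.033  -0.1081  0.116 ]
(420, 166) [ 0.729  -0.0399  0.135 ] [0.0342 0.101  0.096 ]
```

```bash
python3 -m handwheel '[{"jaw":0,"delta_pos":[-0.02,-0.008,0],"turn":0},{"jaw":0,"delta_pos":[-0.02,-0.008,0.03],"turn":0},{"jaw":0,"delta_pos":[-0.02,-0.008,0.065],"turn":0},{"jaw":0,"delta_pos":[-0.02,-0.008,0.097],"turn":0},{"jaw":0,"delta_pos":[-0.02,-0.008,0.097],"turn":0},{"jaw":0,"delta_pos":[-0.02,-0.008,0.097],"turn":0},{"jaw":0,"delta_pos":[-0.02,-0.008,0.097],"turn":0}]'
python3 - <<'E'
from h import *
a=camera("wrist")[:,:,::-1];cv2.imwrite("pics/w5.png",a)
a=camera("side")[:,:,::-1];cv2.imwrite("pics/s5.png",cv2.resize(a[120:270,235:395],None,fx=4,fy=4,interpolation=cv2.INTER_CUBIC))
E
```

```text
clock: 4.35
position: [0.6156, -0.0812, 0.1367]
ee_rot: [0.744, 0.668, 0.001, 0.001]
ft_force: [0.8, -0.1, 1.0]
grip_width: 0.001
```

View pics/w5.png

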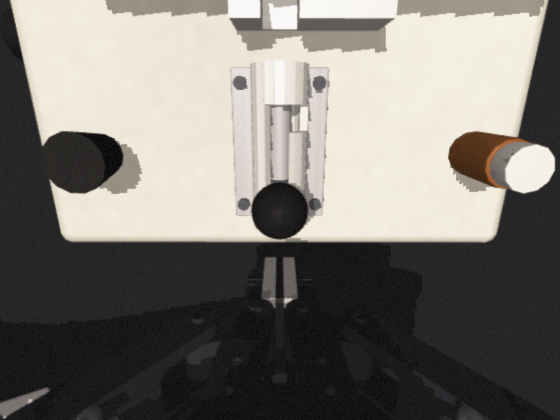

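View pics/s5.png

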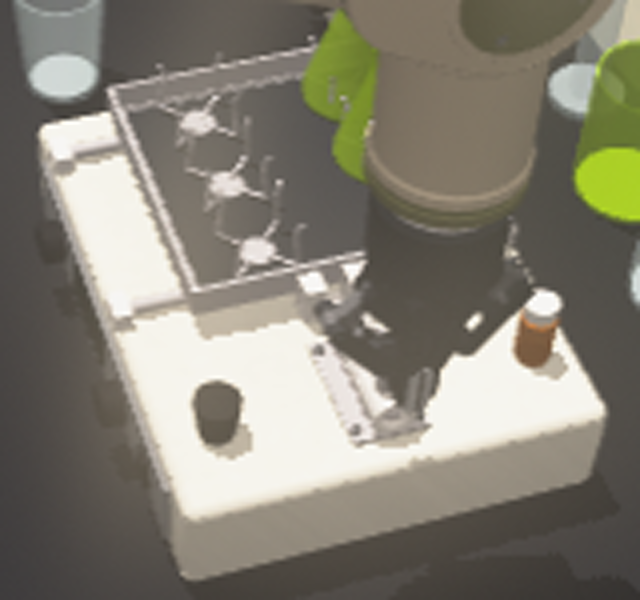

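The ball at (280,210) is centred on the fingers at column 280. Pushing the bolt along tool +x.

```bash
python3 -m handwheel '[{"jaw":0,"delta_pos":[0.008,0,0.002],"turn":0},{"jaw":0,"delta_pos":[0.016,0,0.002],"turn":0},{"jaw":0,"delta_pos":[0.023,0,0.002],"turn":0},{"jaw":0,"delta_pos":[0.03,0,0.002],"turn":0},{"jaw":0,"delta_pos":[0.037,0,0.002],"turn":0},{"jaw":0,"delta_pos":[0.042,0,0.002],"turn":0},{"jaw":0,"delta_pos":[0.046,0,0.002],"turn":0},{"jaw":0,"delta_pos":[0.046,0,0.002],"turn":0}]'
python3 -m handwheel '[{"jaw":0,"delta_pos":[0.002,0,0],"turn":0},{"jaw":0,"delta_pos":[0.004,0,0],"turn":0},{"jaw":0,"delta_pos":[0.004,0,0],"turn":0}]'
```

```text
clock: 5.12
position: [0.6197, -0.0349, 0.1322]
ee_rot: [0.744, 0.668, 0.0, -0.0]
ft_force: [1.0, 0.6, -1.5]
grip_width: 0.001
clock: 5.37
position: [0.6198, -0.0333, 0.1322]
ee_rot: [0.745, 0.667, -0.001, 0.0]
ft_force: [-0.1, -3.1, 0.9]
grip_width: 0.001
```

```bash
python3 -m handwheel '[{"jaw":0,"delta_pos":[0.002,0,0],"turn":0},{"jaw":0,"delta_pos":[0.003,0,0],"turn":0},{"jaw":0,"delta_pos":[0.003,0,0],"turn":0}]'
python3 -m handwheel '[{"jaw":0,"delta_pos":[0.002,0,0],"turn":0},{"jaw":0,"delta_pos":[0.003,0,0],"turn":0},{"jaw":0,"delta_pos":[0.003,0,0],"turn":0}]'
python3 - <<'E'
from h import *
a=camera("wrist")[:,:,::-1];cv2.imwrite("pics/w6.png",a)
E
```

```text
clock: 5.62
position: [0.62, -0.0327, 0.1323]
ee_rot: [0.746, 0.666, -0.001, 0.001]
ft_force: [-2.2, -9.4, 1.7]
grip_width: -0.003
clock: 5.87
position: [0.6202, -0.0322, 0.1323]
ee_rot: [0.747, 0.665, -0.002, 0.002]
ft_force: [-3.6, -15.6, 2.4]
grip_width: 0.0
```

View pics/w6.png

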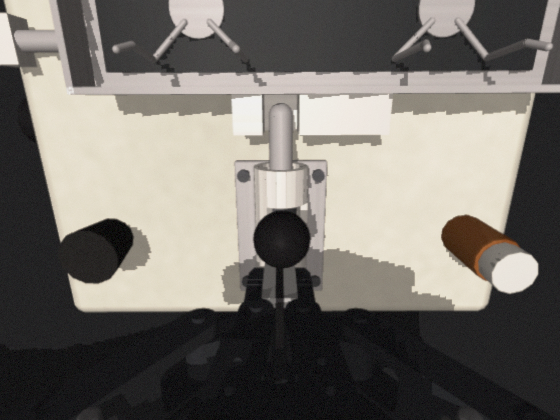

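Run:
```python
from h import *
c=calibration("wrist")
b=onz(c,(281.5,239.5),.141);ey=np.array([.11,.994,0]);ex=np.array([.994,-.11,0])
b0=np.array([.6189,-.0457,.141]);print(b,(b-b0)@ey,(b-b0)@ex)
```

```text
[ 0.62328128 -0.01037101  0.141     ] 0.03559895261199223 0.00046879959026493084
```

Run:
```python
from h import *
import pickle
c=pickle.load(open("w4.pkl","rb"));ey=np.array([.11,.994,0]);ex=np.array([.994,-.11,0])
w=calibration("wrist")
b=onz(w,(281.5,239.5),.141);b0=np.array([.6189,-.0457,.141])
for v in (302,327,352):
  p=onz(c,(210+300/4,30+v/3.1),.113);print(v,(p-b)@ey,(p-b)@ex,(p-b0)@ey)
# static refs in both images: plate screws
for n,cc,uv in(("top-left scr w4",c,(210+136/4,30+252/3.1)),("w6",w,(243.5,176)),("TR w4",c,(210+343/4,30+251/3.1)),("TR w6",w,(318,176))): print(n,onz(cc,uv,.09))
a=cv2.imread("pics/w6.png");cv2.imwrite("pics/w6a.png",cv2.resize(a[80:300,200:360],None,fx=4,fy=2.7,interpolation=cv2.INTER_CUBIC))
```

```text
302 0.007803710891586634 0.01134504411693486 0.04340266350357886
327 0.0017894352742244424 0.011371760609450107 0.03738838788621667
352 -0.004314926610976545 0.011398841334983461 0.03128402600101569
top-left scr w4 [0.60373115 0.01080291 0.09      ]
w6 [0.60420224 0.00853268 0.09      ]
TR w4 [0.64569067 0.00637472 0.09      ]
TR w6 [0.64590251 0.0036781  0.09      ]
```

View pics/w6a.png

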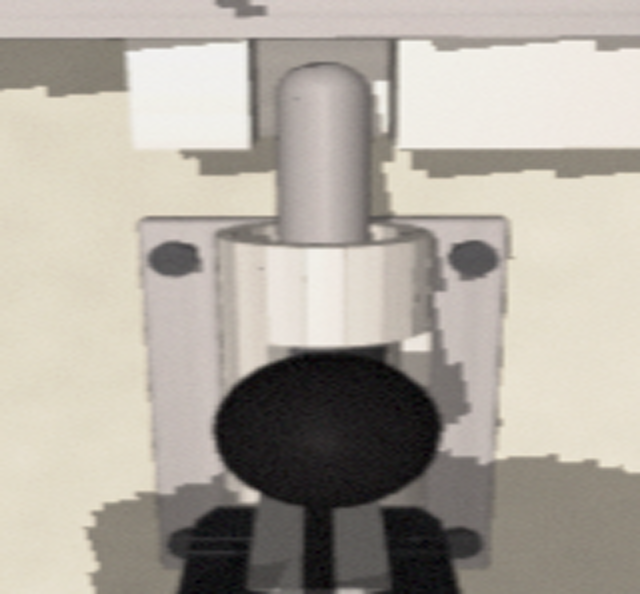

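The rod is in the catch gap, and the firm stop at 15 N fits a bolt that is home. Ball displacement is about 38 mm after correcting the image offset. Now I go round to the ball's -x side.

```bash
python3 -m handwheel '[{"jaw":0,"delta_pos":[-0.015,0,0],"turn":0},{"jaw":0,"delta_pos":[-0.03,0,0],"turn":0},{"jaw":0,"delta_pos":[-0.03,-0.018,-0.004],"turn":0},{"jaw":0,"delta_pos":[-0.03,-0.036,-0.004],"turn":0},{"jaw":0,"delta_pos":[-0.02,-0.036,-0.004],"turn":0},{"jaw":0,"delta_pos":[-0.005,-0.036,-0.004],"turn":0},{"jaw":0,"delta_pos":[0.01,-0.036,-0.004],"turn":0},{"jaw":0,"delta_pos":[0.015,-0.036,-0.004],"turn":0},{"jaw":0,"delta_pos":[0.015,-0.036,-0.004],"turn":0},{"jaw":0,"delta_pos":[0.015,-0.036,-0.004],"turn":0}]'
python3 - <<'E'
from h import *
from scipy.spatial.transform import Rotation as Rn
a=camera("wrist")[:,:,::-1];cv2.imwrite("pics/w7.png",a)
a=camera("side")[:,:,::-1];cv2.imwrite("pics/s7.png",cv2.resize(a[120:270,235:395],None,fx=4,fy=4,interpolation=cv2.INTER_CUBIC))
o=get_obs();R=Rn.from_quat(o['ee_rot']).as_matrix()
print(o['position'],o['ft_force'],R.T@(np.array([.6233,-.009,.141])-o['position']))
E
```

```text
clock: 6.75
position: [0.5867, -0.0076, 0.1362]
ee_rot: [0.745, 0.667, -0.0, -0.0]
ft_force: [0.0, -0.3, -1.2]
grip_width: 0.001
[ 0.58664362 -0.00863839  0.13621174] [-0.57326949 -0.26613622 -0.65826802] [ 0.00370434  0.03647001 -0.00479215]
```

View pics/w7.png

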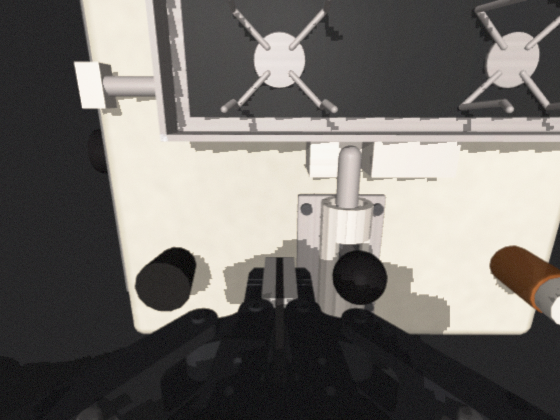

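View pics/s7.png

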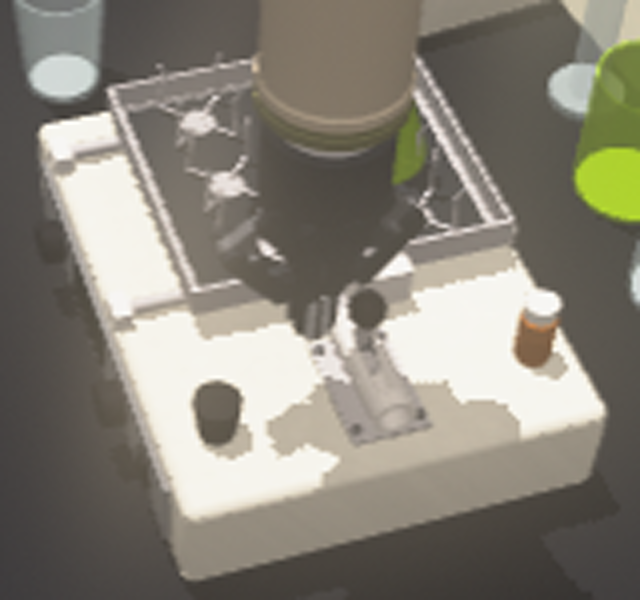

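The ball at (360,277) is level with the fingers at (279,278), ~34 mm to the side. Pushing it over along tool +y.

```bash
python3 -m handwheel '[{"jaw":0,"delta_pos":[0,0.01,0],"turn":0},{"jaw":0,"delta_pos":[0,0.016,0],"turn":0},{"jaw":0,"delta_pos":[0,0.021,0],"turn":0},{"jaw":0,"delta_pos":[0,0.026,0],"turn":0},{"jaw":0,"delta_pos":[0,0.031,0],"turn":0},{"jaw":0,"delta_pos":[0,0.036,0],"turn":0},{"jaw":0,"delta_pos":[0,0.036,0],"turn":0}]'
python3 - <<'E'
from h import *
a=camera("wrist")[:,:,::-1];cv2.imwrite("pics/w8.png",a)
E
```

```text
clock: 7.43
position: [0.623, -0.0116, 0.136]
ee_rot: [0.745, 0.667, -0.0, -0.0]
ft_force: [0.1, 0.1, 0.3]
grip_width: -0.004
```

View pics/w8.png

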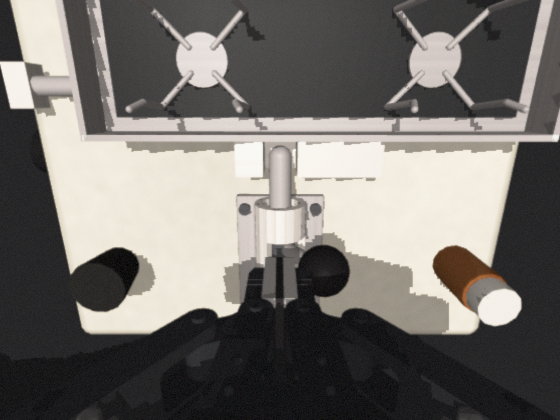

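The ball, now at (324,271), has swung into the notch ahead of the fingers. Continuing over and down.

```bash
python3 -m handwheel '[{"jaw":0,"delta_pos":[0,0.005,0],"turn":0},{"jaw":0,"delta_pos":[0,0.01,0],"turn":0},{"jaw":0,"delta_pos":[0,0.014,0],"turn":0},{"jaw":0,"delta_pos":[0,0.017,0.002],"turn":0},{"jaw":0,"delta_pos":[0,0.019,0.005],"turn":0},{"jaw":0,"delta_pos":[0,0.021,0.008],"turn":0},{"jaw":0,"delta_pos":[0,0.022,0.01],"turn":0},{"jaw":0,"delta_pos":[0,0.022,0.01],"turn":0}]'
python3 -m handwheel '[{"jaw":0,"delta_pos":[0,0.001,0.002],"turn":0},{"jaw":0,"delta_pos":[0,0.001,0.004],"turn":0},{"jaw":0,"delta_pos":[0,0.001,0.004],"turn":0}]'
python3 - <<'E'
from h import *
a=camera("wrist")[:,:,::-1];cv2.imwrite("pics/w9.png",a)
E
```

```text
clock: 8.15
position: [0.6446, -0.0139, 0.1262]
ee_rot: [0.745, 0.667, 0.0, 0.0]
ft_force: [-0.3, 0.5, 3.5]
grip_width: 0.002
clock: 8.4
position: [0.6458, -0.014, 0.1246]
ee_rot: [0.745, 0.667, 0.001, 0.001]
ft_force: [-7.5, 0.1, 17.7]
grip_width: -0.001
```

View pics/w9.png

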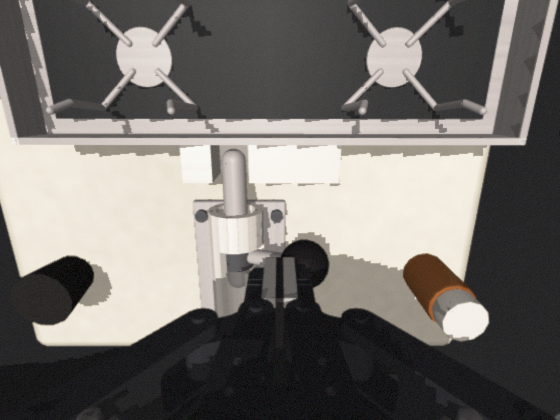

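It stopped at ~18 N. I'll lift straight off and check.

```bash
python3 -m handwheel '[{"jaw":0,"delta_pos":[0,-0.004,-0.015],"turn":0},{"jaw":0,"delta_pos":[0,-0.004,-0.04],"turn":0},{"jaw":0,"delta_pos":[0,-0.004,-0.08],"turn":0},{"jaw":0,"delta_pos":[-0.04,-0.004,-0.11],"turn":0},{"jaw":0,"delta_pos":[-0.075,-0.004,-0.11],"turn":0},{"jaw":0,"delta_pos":[-0.075,-0.004,-0.11],"turn":0},{"jaw":0,"delta_pos":[-0.075,-0.004,-0.11],"turn":0}]'
python3 - <<'E'
from h import *
import pickle
a=camera("wrist")[:,:,::-1];cv2.imwrite("pics/w10.png",a);cv2.imwrite("pics/w10a.png",cv2.resize(a[20:230,150:400],None,fx=2.8,fy=2.8,interpolation=cv2.INTER_CUBIC))
a=camera("side")[:,:,::-1];cv2.imwrite("pics/s10.png",cv2.resize(a[120:270,235:395],None,fx=4,fy=4,interpolation=cv2.INTER_CUBIC))
pickle.dump(calibration("wrist"),open("w10.pkl","wb"))
E
```

```text
clock: 9.03
position: [0.6326, -0.0918, 0.2332]
ee_rot: [0.747, 0.665, -0.0, 0.001]
ft_force: [0.3, 0.7, -0.6]
grip_width: 0.002
```

View pics/w10a.png

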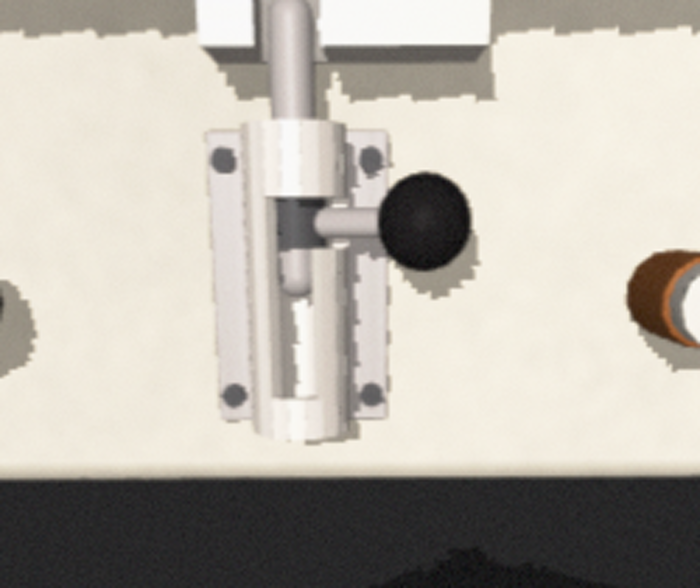

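View pics/s10.png

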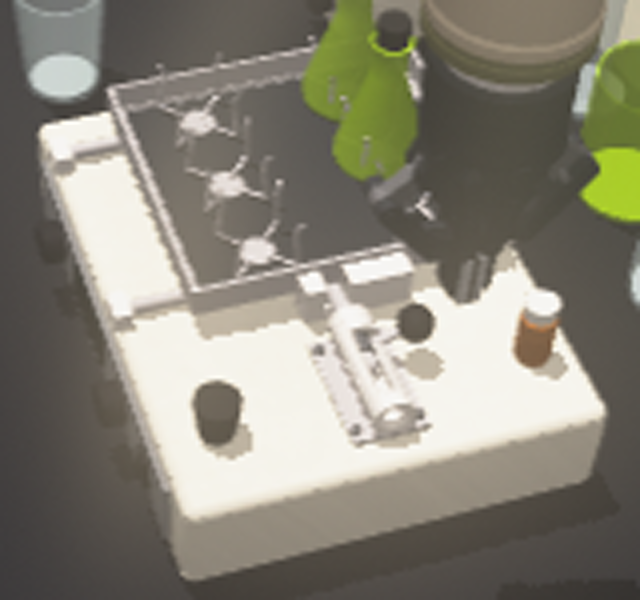

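Run:
```python
from h import *
import pickle
c=pickle.load(open("w10.pkl","rb"));s=calibration("side")
ex=np.array([.994,-.11,0])
def tri(r):
  A=np.zeros((3,3));b=np.zeros(3)
  for o,d in r:
    d=d/np.linalg.norm(d);M=np.eye(3)-np.outer(d,d);A+=M;b+=M@o
  return np.linalg.solve(A,b)
p=tri([ray(c,(301.4,98.9)),ray(s,(339,200.75))]);b0=np.array([.6189,-.0457,.141])
print("ball",p,"dx along ex",(p-b0)@ex)
q=tri([ray(pickle.load(open("w4.pkl","rb")),(269,192.3)),ray(s,(332,208.3))]);print("start by same method",q,(p-q)@ex, p[2]-q[2])
for z in(.114,.117,.12,.125): print(z,(onz(c,(301.4,98.9),z)-b0)@ex)
```

```text
ball [ 0.65905278 -0.01026453  0.11028092] dx along ex 0.03601395686635317
start by same method [ 0.61891296 -0.04643475  0.13867479] 0.03592025655990956 -0.02839386411462183
0.114 0.034342585476979326
0.117 0.034155215488051685
0.12 0.03396784549912404
0.125 0.033655562184244654
```

```bash
python3 -c "
from workcell import *
o=get_obs();print(o['clock'],o['ft_force']);print(hand_in())"
```

```text
9.1333 [-0.3377739   0.50742146  0.00333978]
the job is handed in; nothing more can be done
None
```

The tray is parked, the bolt is home in the catch and the knob lies in the side notch. I handed the job in at 9.1 s, and no verdict was reported. I used closed fingers throughout and only pushed, on the tray's front rim and the ball knob.

- **Tray:** It moved about 14 mm and stopped hard at about 35 N. The catch gap then lined up with the bolt to within about 1 mm. That push also read about 23 N upward at the wrist, which I did not explain.
- **Bolt:** It stopped firmly at about 16 N with the rod visible in the catch. The ball had moved 35.6 mm by the raw image measurement. The plate screws showed a 2.5 mm shift between the two pictures, which corrects it to about 38 mm. The pin then swung into the notch, so the bolt must be at least 37.5 mm home.
- **Knob:** It stopped at about 18 N. Measured from two cameras, the ball is 36 mm further in +x and 28 mm lower than at the start. The end of the notch should be about 35 mm and 24 mm, so this agrees within a few millimetres of camera error.
- **At hand-in:** The arm was clear of everything, with under 1 N at the wrist. In the last pictures the flasks were in their clips. The stopper, vial and beaker looked unmoved; I did not recheck the other loose things at the end.

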